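Load two brush backs into the gravity rail

ROBOT

A 6-joint arm with a two-finger parallel gripper is mounted at the origin on the work surface. World frame = base frame: x ahead of the robot, y to its left, z up, the work surface at z = 0. Lengths are in mm, angles in rad, forces in N, time in s.
With the tool pointing down it reaches from about 350 to 875 mm from the base axis. Payload 4.2 kg.
Tool frame: the origin (TCP) lies on the mounting face of the last link; the fingertips stand 173 mm ahead of it and the grasp point (between the pads) lies grip_point_offset ahead of it (grip_point_offset is the distance from the TCP to the grasp point, in mm); z points along the fingers, y is the line along which they close (so a half turn about z gives the same grasp; the last joint's range is limited). The gripper opens to 85 mm and grips with 20 to 120 N. Pads are 22 mm wide; open, the fingers measure 114 mm over their backs; the gripper's body (76 mm by 85 mm) begins 54 mm behind the grasp point. The pads swing forward as they close: fully open they stand 13 mm farther back than shut.
Start: joints at [1.595, 0.385, 0.008, 0, -1.194, -0.259], TCP at [145.374, 607.838, 404.712] pointing down, gripper open.
Joint ranges: [-3.14, 3.14], [-1.21, 2.06], [-1.07, 1.41], [-3.16, 2.05], [-2.99, -0.16], [-3.1, 3.1]. Speed limits (rad/s): [2.79, 2.79, 3.14, 3.14, 3.14, 3.14].

INTERFACE

Orientations are given as a unit quaternion [x, y, z, w].
In Python, from bench import read_state, get_image, job_done, recognise, place_of, grip_point_offset gives the robot as it stands. The module is installed in compiled form; this text tells all that it offers.
- The arm moves only by the tool carry_out, never from a script. Its arguments are lists of equal length, an entry for each row: "slide": the shift along the tool's x, y, z in m, a list of three; "roll": the turn about the tool's z in degrees; "claw": the finger opening in m, from 0 to 0.0854. A call has 1 to 8 rows; each row is the pose to reach, as a shift and turn from the pose commanded when the call began, along the tool's axes at that moment; what a row does not reach only later rows make up. A row lasts 1/8 s, in which the tool goes at most 62.5 mm and 10.7 degrees, less where a joint would pass 70% of its speed; a pose out of reach is approached as far as the arm can. A call with a gripper value outside its range is refused whole. The fingers move at their own pace and stop on an object; the grip force is fixed at half the most. Time passes only in rows, so rows that repeat a pose let the fingers close. It gives the time, the measured TCP pose, the force, the opening and the grip force at its end, in the units of the state.
- read_state(): the state, without advancing time (a new reading comes with each control period).
- get_image(name): name is "scene" or "side" or "wrist"; returns a dict with "img" (480x640x3 uint8, red, green, blue), "z_map" (480x640 float32, mm along the optical axis (not along the pixel's ray), 0 where there is no reading), "mtx" (3x3 intrinsics, pixels), "k1" (the pictures are not rectified: a ray, as slopes to the right and down, at radius r is drawn at 1 + k1 r^2 times it, then the intrinsics apply), "world_from_camera" (4x4, takes a point from camera to world coordinates); the wrist camera has in their place "T_tool_cam" (4x4, takes a point from camera to tool coordinates, whose origin is the TCP and whose axes are the flange's). Camera axes: x right, y up, looking along -z (the intrinsics and any distortion apply to the point x, -y, -z); pixel columns grow to the right and rows downward; lengths in mm; the calibration is good to about 2 mm. A picture is of the moment at which its call begins: read the wrist's pose just before it.
- job_done(): hands the job in; it is judged then, once.
Trained networks look in a picture, given as the dict that the camera call returned (one of the last four; its "shot" number tells which), for a name from the list of things; names that differ only in an ending like _2 or _b are one class to them, and where a whole thing is asked for, a point or a joint stands for the part that bears it (a point fixed in the world has none). Each returns a list of dicts, best first, with "conf" (0 to 1); they miss things now and then, are a little off and sometimes report something else, mostly with a low value. They report only what shows in the picture. A call takes as long as a camera call. They do not tell look-alikes from the thing itself.
- recognise(picture, thing): "at" ([column, row] in pixels, amid what is visible of it).
- place_of(picture, thing): "at" ([column, row] in pixels: a listed point, or the origin of a listed thing).
The state is a dict: "clock": time; "joints": joint angles; "joint_vel": joint speeds; "joint_efforts": joint torques, N m; "position": TCP position; "ee_rot": TCP orientation; "contact_force": force on the tool from outside, world axes, zero at the start; "wrist_torque": the same for the moment, N m; "gripper_width": finger opening in mm; "grasp_force": force on a finger pad.
Only numpy, scipy, OpenCV 4.12 (cv2) and the standard library are available. Lean on these libraries where they do the work, as an engineer would, in place of code of your own. Each camera call takes 0.05 s, during which the arm holds its last target. There are 200 camera calls.

TASK

Load the two small wooden brush backs (one round end, one square end, a grip rib on top) into the sloping steel rail, both with the round end pointing downhill: set each on the open upper end of the rail, so that it slides down into the covered part, the first against the wooden stop at the bottom and the second against the first. The wide brush back and the round one do not belong in the rail.

Things in the scene. Friction and masses are not known exactly. Their poses are not given: they have to be found in the camera images.
- rail_load (a point): Loading point: centre of the floor of the rail's open upper end, 107 mm over the table. x runs downhill along the floor (20 degree slope), y across, z square to the floor. The open end reaches 60 mm up- and downhill of it; side walls 14 mm high, 84 mm apart, narrowing to 48 at the covered part. A small back let go here within 10 mm and 10 degrees slides in by itself (or push it).
- rail_stop (a point): Centre of the floor at the wooden stop that ends the fixed polished steel rail, 225 mm downhill of the loading point; same axes. The last 165 mm are covered: 48 mm wide, 25 mm high inside, with a 3 mm roof that has a slot along its middle, open upward, for the grip ribs: 32 mm wide, opening out to 48 mm over the first 25 mm at the entrance.
- back_a_mid (a point): First small brush back, light wood, 55 g. Base 70 x 40 x 20 mm high, one end a half circle, one square; on it, centred and lengthwise, a grip rib 44 long, 16 wide, 32 high (52 overall). The point is its middle, 26 mm above the underside, 35 mm from either end; x to the round end, z up. Lies flat on the table. Others nearby: a wide one (115 x 62 mm), a round one with a knob.
- back_b_mid (a point): Second small brush back, the same in every way as the first; either may go in first. Point and axes as for the first.
There are look-alikes about, which are no part of the job. What is shaped like the part that bears back_a_mid but blue is not meant. What is shaped like the part that bears back_b_mid but blue is not meant.

How it is judged:
By the outcome, as a careful person would: the job done as asked, in the order asked, and still so for the second after the job is handed in, with the robot touching nothing.
It also fails if it takes over 58 s, if anything falls off the work surface, if the arm or the gripper's body presses on something with over 40 N, if the wrist force passes 120 N, or if a joint passes its speed limit or range.

## Working session

There is one attempt and no reset: what is moved stays moved. The work goes in short steps, Python scripts to look and compute and a tool call to move; the robot and the scene stay as the last step left them, time stands still between calls to the robot, and variables do not carry over. Pictures are saved under pics/ and viewed, at most 10 in all, crops included, and the job is handed in when it is done.

Besides the shell and the picture viewer there is one more tool, called after ">>>" as name([rows], argument=value, ...), one row to a line, values as JSON. carry_out: Moves the arm, as the interface text tells. Its arguments: {"type":"object","properties":{"slide":{"type":"array"},"roll":{"type":"array"},"claw":{"type":"array"}},"required":["slide","roll","claw"]}

```bash
mkdir -p pics; cat > h.py <<'E'
import numpy as np, cv2
from scipy.spatial.transform import Rotation as R
from bench import *
def W(p,state=None):
    if 'world_from_camera' in p: return np.array(p['world_from_camera'])
    s=state; T=np.eye(4); T[:3,:3]=R.from_quat(s['ee_rot']).as_matrix(); T[:3,3]=s['position']
    return T@np.array(p['T_tool_cam'])
def ray(p,px):
    K=np.array(p['mtx']); d=np.array([(px[0]-K[0,2])/K[0,0],(px[1]-K[1,2])/K[1,1]]); u=d.copy()
    for _ in range(20): u=d/(1+p['k1']*(u@u))
    return np.array([u[0],-u[1],-1.])
def on_z(p,px,z,T):
    d=T[:3,:3]@ray(p,px); o=T[:3,3]; return o+d*(z-o[2])/d[2]
def depth(p,px,T):
    z=p['z_map'][int(round(px[1])),int(round(px[0]))]; return T[:3,:3]@(ray(p,px)*z)+T[:3,3]
def cloud(p,T):
    K=np.array(p['mtx']); v,u=np.mgrid[:480,:640]; dx=(u-K[0,2])/K[0,0]; dy=(v-K[1,2])/K[1,1]; a,b=dx,dy
    for _ in range(15): f=1+p['k1']*(a*a+b*b); a,b=dx/f,dy/f
    z=p['z_map']; c=np.stack([a*z,-b*z,-z],-1); w=c@T[:3,:3].T+T[:3,3]; w[z==0]=np.nan; return w
E
cat > a.py <<'E'
from h import *
s=read_state(); print(s['clock'],s['position'],s['ee_rot'],s['gripper_width'],grip_point_offset)
for n in ['scene','side','wrist']:
    p=get_image(n); T=W(p,s); cv2.imwrite(f'pics/{n}0.png',p['img'][:,:,::-1])
    print(n,T[:3,3].round())
    for t in ['back_a_mid','rail_load','rail_stop']:
        for f in (place_of,recognise):
            try: r=f(p,t)
            except Exception as e: print(e); continue
            for q in r: print(t,f.__name__ if hasattr(f,'__name__') else '',np.round(q['at']),round(q['conf'],2),depth(p,q['at'],T).round(), on_z(p,q['at'],26,T).round() if 'back' in t else '')
E
python3 a.py
```

```text
0.0 [145.29191786 607.6546844  403.63072561] [ 9.93105719e-01 -1.17217151e-01 -9.51244618e-05  1.07724433e-03] 85.22861410571429 154.70000000000002
scene [ 938. -493.  944.]
back_a_mid call [258. 262.] 0.96 [412. -28.  22.] [414. -29.  26.]
back_a_mid call [198. 295.] 0.9 [ 388. -159.   37.] [ 381. -155.   26.]
back_a_mid call [251. 318.] 0.76 [ 491. -130.   26.] [ 491. -130.   26.]
back_a_mid call [200. 297.] 0.83 [ 388. -157.   27.] [ 388. -157.   26.]
back_a_mid call [262. 264.] 0.7 [433. -36.  43.] [424. -28.  26.]
rail_load call [378. 214.] 0.78 [561. 151. 111.] 
rail_load call [398. 212.] 0.83 [578. 193.  95.] 
rail_stop call [441. 184.] 0.65 [594. 328.  75.] 
rail_stop call [396. 211.] 0.83 [575. 190.  98.] 
side [132. 435. 730.]
back_a_mid call [366. 231.] 0.87 [ 475. -113.   49.] [ 486. -131.   26.]
back_a_mid call [362. 279.] 0.81 [405. -11.  52.] [416. -28.  26.]
back_a_mid call [415. 253.] 0.56 [ 373. -137.   42.] [ 378. -149.   26.]
back_a_mid call [415. 257.] 0.68 [ 370. -137.   30.] [ 372. -140.   26.]
back_a_mid call [358. 284.] 0.68 [412. -12.  28.] [413. -13.  26.]
rail_load call [232. 269.] 0.61 [559. 157. 106.] 
rail_load call [307. 200.] 0.18 [ 633. -113.   30.] 
rail_load call [194. 317.] 0.89 [540. 256.  92.] 
rail_stop call [128. 369.] 0.55 [579. 371.  31.] 
wrist [224. 590. 373.]
```

View pics/scene0.png

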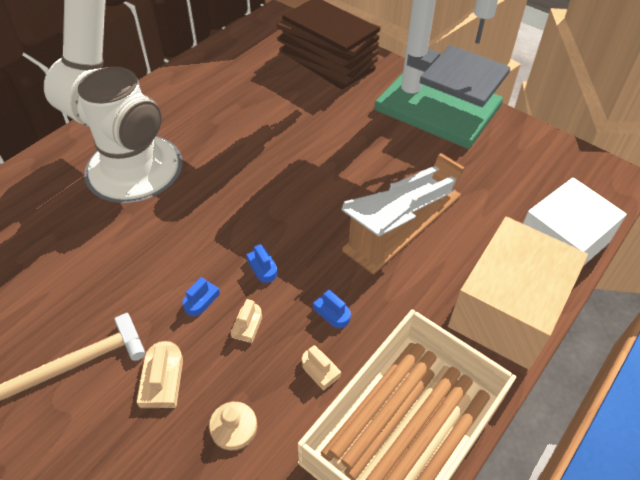

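View pics/side0.png

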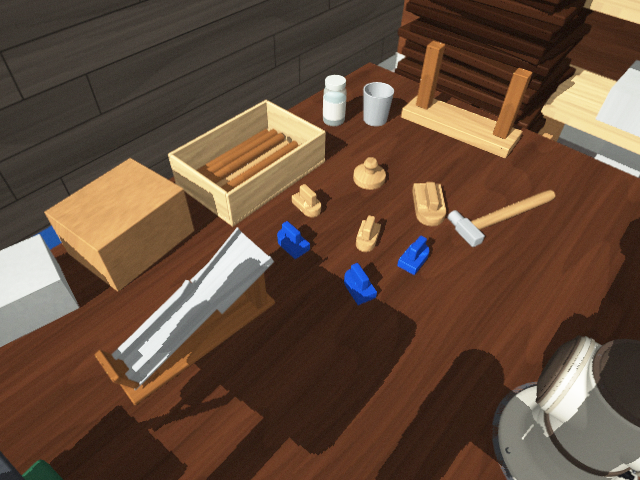

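Candidates in the scene image:
- Light small backs at (247,321) and (321,368). These are the ones I want.
- Blue look-alikes at (263,264), (200,297) and (332,309).
- The wide back at (160,373) and the round one with a knob at (233,426).

The rail runs from (375,210) at the top to the stop at (450,165). In the side image the light small backs are at (367,233) and (307,201).

```bash
cat > b.py <<'E'
from h import *
P=[];C=[]
s=read_state()
for n in ['scene','side']:
    p=get_image(n); T=W(p); w=cloud(p,T); P.append(w.reshape(-1,3)); C.append(p['img'].reshape(-1,3))
    if n=='scene': cv2.imwrite('pics/crop.png',cv2.resize(p['img'][230:400,180:360,::-1],None,fx=3.3,fy=3.3,interpolation=2))
for k,c in (('A',(488,-130)),('B',(625,-112))):
    for i,n in enumerate(['scene','side']):
        w=P[i]; m=(np.hypot(w[:,0]-c[0],w[:,1]-c[1])<60)&(C[i][:,0]>1.3*C[i][:,2])
        top=w[m&(w[:,2]>46)&(w[:,2]<58)]; base=w[m&(w[:,2]>15)&(w[:,2]<24)]
        r=cv2.minAreaRect(top[:,:2].astype(np.float32)); print(k,n,len(top),len(base),'top z',np.median(top[:,2]).round(1),'rect',np.round(r[0],1),np.round(r[1],1),round(r[2],1))
        r=cv2.minAreaRect(base[:,:2].astype(np.float32)); print('   base',np.round(r[0],1),np.round(r[1],1),round(r[2],1))
# rail
np.savez('cl.npz',a=P[0],b=P[1])
for i in (0,1):
    w=P[i]; m=(w[:,0]>480)&(w[:,0]<680)&(w[:,1]>60)&(w[:,1]<420)&(w[:,2]>25)&(w[:,2]<170)
    q=w[m]; print(i,len(q),q.min(0).round(),q.max(0).round())
    H=np.full((90,50),0.); 
    for x,y,z in q: 
        a,b=int((y-60)/4),int((x-480)/4); H[a,b]=max(H[a,b],z)
    cv2.imwrite(f'H{i}.png',cv2.resize(cv2.applyColorMap((H*1.5).clip(0,255).astype(np.uint8),cv2.COLORMAP_JET),None,fx=6,fy=6,interpolation=0))
a=cv2.imread('H0.png');b=cv2.imread('H1.png');cv2.imwrite('pics/H.png',np.hstack([a,b]))
E
python3 b.py
```

```text
A scene 172 332 top z 52.0 rect [ 484.3 -134.2] [16.7 46.4] 24.8
   base [ 484.5 -134.1] [40.8 70.6] 23.8
A side 132 315 top z 50.7 rect [ 484.  -133.1] [15.9 43.8] 24.3
   base [ 484.2 -133.5] [39.9 70. ] 23.6
B scene 172 430 top z 51.5 rect [ 640.9 -122.2] [16.9 44.8] 79.3
   base [ 641.5 -122.4] [41.2 70.6] 79.3
B side 117 236 top z 50.2 rect [ 641.1 -122.5] [16.1 44. ] 80.1
   base [ 641.8 -115.5] [70.  38.8] 13.9
0 5050 [506.  98.  25.] [608. 401. 145.]
1 9027 [508. 100.  25.] [609. 401. 142.]
```

View pics/crop.png

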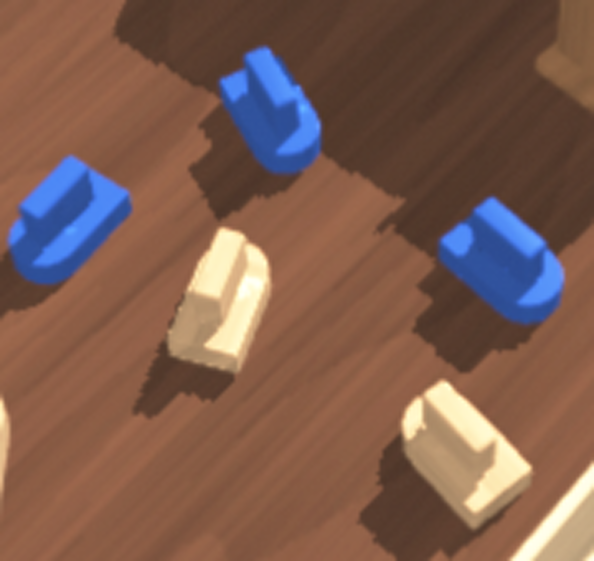

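View pics/H.png

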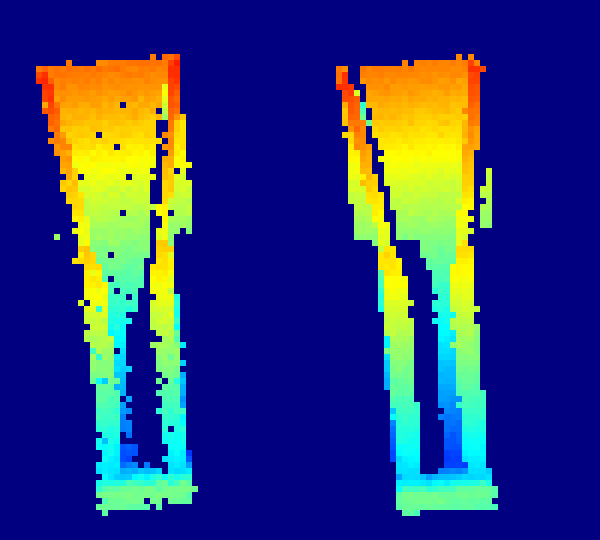

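The crop confirms the two light small backs. A is at crop (220,300) with its round end up-right, and B is at (460,455) with its round end upper-left. The height map shows the rail running along +y, with its top near (553,105) and its stop near (577,380). Next I fit the rail axis.

```bash
cat > c.py <<'E'
from h import *
from scipy.optimize import minimize
d=np.load('cl.npz'); 
for nm in 'ab':
    w=d[nm]; w=w[np.isfinite(w).all(1)]
    f=w[(abs(w[:,0]-558)<22)&(w[:,1]>110)&(w[:,1]<190)&(w[:,2]>70)&(w[:,2]<140)]
    for _ in range(5):
        A=np.c_[f[:,:2],np.ones(len(f))]; c,*_=np.linalg.lstsq(A,f[:,2],rcond=None); r=f[:,2]-A@c; f=f[abs(r)<4]
    print(nm,'plane slope',np.degrees(np.arctan(np.hypot(*c[:2]))),'downhill yaw',np.degrees(np.arctan2(-c[1],-c[0])),'z at 560,155',c@[560,155,1])
    # outer extents per y slice (rail steel, above floor plane)
    h=(w[:,2]-w@np.r_[c[:2],0]-c[2])*np.cos(np.radians(20))
    m=(w[:,1]>100)&(w[:,1]<380)&(abs(w[:,0]-565)<70)
    for y in range(105,380,15):
        k=m&(abs(w[:,1]-y)<6); top=k&(h>8)&(h<34); 
        if top.sum()>4: x=w[top,0]; print(y,x.min().round(),x.max().round(),((x.min()+x.max())/2).round(1),h[top].max().round())
E
python3 c.py; python3 - <<'E'
from h import *
d=np.load('cl.npz'); 
for k,c,ya in (('A',(484.3,-133.9),114.3),('B',(641,-122.3),169.3)):
    for n in 'ab':
        w=d[n]; u=np.array([np.cos(np.radians(ya)),np.sin(np.radians(ya))]); q=w[(w[:,2]>15)&(w[:,2]<23)]
        q=q[:,:2]-c; l=q@u; t=q@[-u[1],u[0]]
        print(k,n,[(a,t[(abs(l-a)<3)&(abs(t)<30)].min().round(),t[(abs(l-a)<3)&(abs(t)<30)].max().round()) for a in (-31,-25,25,31) if ((abs(l-a)<3)&(abs(t)<30)).any()])
p=get_image('wrist'); z=p['z_map']; print(z[z>0].min(), np.array(p['T_tool_cam']).round(2))
s=read_state(); T=np.array(p['T_tool_cam']); w=cloud(p,T).reshape(-1,3); m=(np.abs(w[:,1])<75)&(abs(w[:,0])<40)&(w[:,2]<230)&(w[:,2]>50); q=w[m]; print(len(q)); 
if len(q): print(q.min(0),q.max(0))
E
```

```text
a plane slope 15.732013188702751 downhill yaw 81.81463597333486 z at 560,155 109.45926119321895
105 507.0 599.0 553.3 21.0
120 506.0 598.0 552.1 20.0
135 511.0 597.0 554.1 18.0
150 515.0 595.0 555.0 17.0
165 519.0 595.0 556.7 17.0
180 523.0 593.0 558.1 14.0
195 527.0 593.0 559.7 13.0
210 530.0 591.0 560.6 13.0
225 534.0 595.0 564.2 25.0
240 536.0 593.0 564.7 24.0
255 536.0 594.0 565.3 23.0
270 539.0 596.0 567.4 23.0
285 539.0 597.0 568.0 23.0
300 541.0 598.0 569.7 20.0
315 542.0 599.0 570.5 18.0
330 545.0 602.0 573.5 16.0
345 547.0 602.0 574.5 15.0
360 548.0 604.0 575.7 14.0
375 547.0 608.0 577.1 25.0
b plane slope 20.03060145142352 downhill yaw 84.05827575065406 z at 560,155 108.21212895812494
105 509.0 600.0 554.7 16.0
120 508.0 599.0 553.3 16.0
135 512.0 598.0 555.1 16.0
150 516.0 599.0 557.4 17.0
165 520.0 596.0 558.1 16.0
180 523.0 595.0 558.8 17.0
195 527.0 594.0 560.8 16.0
210 531.0 592.0 561.8 17.0
225 534.0 595.0 564.6 30.0
240 535.0 594.0 564.6 31.0
255 537.0 596.0 566.6 31.0
270 538.0 597.0 567.7 30.0
285 539.0 598.0 568.8 32.0
300 540.0 598.0 569.2 31.0
315 541.0 599.0 57
[... 335 characters left out ...]
4(20.0)), (-25, np.float64(-19.0), np.float64(19.0)), (25, np.float64(-19.0), np.float64(18.0)), (31, np.float64(-15.0), np.float64(13.0))]
B a [(-31, np.float64(-21.0), np.float64(20.0)), (-25, np.float64(-20.0), np.float64(20.0)), (25, np.float64(4.0), np.float64(19.0)), (31, np.float64(-2.0), np.float64(13.0))]
B b [(-31, np.float64(-20.0), np.float64(-0.0)), (-25, np.float64(-19.0), np.float64(-6.0)), (25, np.float64(-18.0), np.float64(16.0)), (31, np.float64(-13.0), np.float64(13.0))]
73.56922 [[-0.    0.95  0.32 80.95]
 [ 1.   -0.    0.   -1.09]
 [ 0.    0.32 -0.95 30.89]
 [ 0.    0.    0.    1.  ]]
41240
[-12.24057505 -74.98486222  87.20807507] [ 18.05554353  73.63231279 160.76578309]
```

```bash
cat > go.py <<'E'
import sys
from h import *
s=read_state(); M=R.from_quat(s['ee_rot']).as_matrix(); psi=np.degrees(np.arctan2(M[1,0],M[0,0]))
x,y,z,t=map(float,sys.argv[1:5]); d=M.T@(np.array([x,y,z])-s['position'])
r=(psi-t+180)%360-180
print('t',s['clock'],'pos',np.round(s['position'],1),'psi',psi.round(2),'slide',(d/1000).round(4),'roll',r.round(2),'j',np.round(s['joints'],2),'F',np.round(s['contact_force'],1),'w',round(s['gripper_width'],1),round(s['grasp_force'],1))
E
python3 go.py 440 200 404 -40
```

```text
t 1.2 pos [145.4 607.8 404.7] psi -13.45 slide [0.3814 0.3281 0.0007] roll 26.55 j [ 1.59  0.38  0.01 -0.   -1.19 -0.26] F [ 0.3 -0.6  0.2] w 85.7 0.0
```

>>> carry_out([
  [0.048, 0.041, 0],
  [0.095, 0.082, 0],
  [0.143, 0.123, 0],
  [0.19, 0.164, 0],
  [0.238, 0.205, 0],
  [0.285, 0.246, 0],
  [0.333, 0.287, 0],
  [0.381, 0.328, 0],
], roll=[6, 12, 18, 24, 30, 36, 42, 48], claw=[0.04, 0.04, 0.04, 0.04, 0.04, 0.04, 0.04, 0.04])

```text
clock: 2.2
position: [438.8, 200.6, 405.3]
ee_rot: [0.859, -0.512, 0.0, -0.001]
contact_force: [1.2, 0.4, -0.5]
gripper_width: 40.1
grasp_force: 0.0
```

```bash
python3 go.py 484.2 -133.7 260 -65.6
```

```text
t 2.2 pos [438.8 200.6 405.3] psi -61.62 slide [0.3157 0.1192 0.145 ] roll 3.98 j [ 0.77  0.14 -0.33  0.   -1.1  -0.27] F [ 1.2  0.4 -0.5] w 40.1 0.0
```

>>> carry_out([
  [0.052, 0.02, 0.0],
  [0.105, 0.04, 0.03],
  [0.158, 0.06, 0.05],
  [0.21, 0.08, 0.08],
  [0.263, 0.1, 0.11],
  [0.315, 0.119, 0.145],
  [0.315, 0.119, 0.145],
  [0.315, 0.119, 0.145],
], roll=[4, 4, 4, 4, 4, 4, 4, 4], claw=[0.04, 0.04, 0.04, 0.04, 0.04, 0.04, 0.04, 0.04])

```text
clock: 3.2
position: [484.2, -131.4, 259.8]
ee_rot: [0.841, -0.541, 0.0, 0.0]
contact_force: [1.0, 0.0, -0.0]
gripper_width: 39.6
grasp_force: 0.0
```

```bash
python3 go.py 484.2 -133.7 198 -65.6
```

```text
t 3.2 pos [ 484.2 -131.4  259.8] psi -65.5 slide [0.0021 0.001  0.0618] roll 0.1 j [ 0.06  0.34 -0.48  0.   -0.75  0.37] F [ 1.  0. -0.] w 39.6 0.0
```

>>> carry_out([
  [0.002, 0.001, 0.03],
  [0.002, 0.001, 0.05],
  [0.002, 0.001, 0.062],
  [0.002, 0.001, 0.062],
  [0.002, 0.001, 0.062],
  [0.002, 0.001, 0.062],
  [0.002, 0.001, 0.062],
  [0.002, 0.001, 0.062],
], roll=[0, 0, 0, 0, 0, 0, 0, 0], claw=[0.04, 0.04, 0.04, 0.04, 0.0, 0.0, 0.0, 0.0])

```text
clock: 4.2
position: [484.6, -133.2, 198.9]
ee_rot: [0.841, -0.54, 0.001, -0.001]
contact_force: [0.1, 1.6, 6.5]
gripper_width: 14.8
grasp_force: 59.3
```

```bash
python3 go.py 484.2 -133.7 330 -65.6
```

```text
t 4.2 pos [ 484.6 -133.2  198.9] psi -65.43 slide [ 0.0004  0.0002 -0.1311] roll 0.17 j [ 0.06  0.44 -0.54  0.   -0.59  0.37] F [0.1 1.6 6.5] w 14.8 59.3
```

>>> carry_out([
  [0, 0, -0.05],
  [0, 0, -0.1],
  [0, 0, -0.16],
  [0, 0, -0.2],
  [0, 0, -0.2],
  [0, 0, -0.2],
], roll=[0, 0, 0, 8, 18, 29], claw=[0, 0, 0, 0, 0, 0])

```text
clock: 4.95
position: [483.3, -133.5, 398.3]
ee_rot: [-0.678, 0.735, -0.0, 0.001]
contact_force: [0.2, -0.7, -1.4]
gripper_width: 14.9
grasp_force: 58.5
```

```bash
python3 go.py 557 155 370 -94.9
```

```text
t 4.95 pos [ 483.3 -133.5  398.3] psi -94.58 slide [-0.2934 -0.0504  0.0285] roll 0.32 j [ 0.05  0.18 -0.3  -0.   -1.09 -0.13] F [ 0.2 -0.7 -1.4] w 14.9 58.5
```

>>> carry_out([
  [-0.05, -0.008, 0],
  [-0.1, -0.016, 0],
  [-0.15, -0.026, 0],
  [-0.2, -0.035, 0],
  [-0.25, -0.043, 0.01],
  [-0.2934, -0.0504, 0.0285],
  [-0.2934, -0.0504, 0.0285],
  [-0.2934, -0.0504, 0.0285],
], roll=[0.3, 0.3, 0.3, 0.3, 0.3, 0.3, 0.3, 0.3], claw=[0, 0, 0, 0, 0, 0, 0, 0])

```text
clock: 5.95
position: [555.4, 155.2, 369.0]
ee_rot: [-0.679, 0.734, 0.0, -0.001]
contact_force: [-0.7, -0.1, -0.3]
gripper_width: 15.3
grasp_force: 58.5
```

```bash
python3 go.py 557 155 322 -94.9; python3 - <<'E'
from h import *
s=read_state();p=get_image('wrist'); cv2.imwrite('pics/w1.png',p['img'][:,:,::-1])
p=get_image('side'); w=cloud(p,W(p)); c=p['img']; q=w[(abs(w[...,0]-557)<60)&(abs(w[...,1]-155)<60)&(w[...,2]>165)&(w[...,2]<235)&(c[...,0]>1.25*c[...,2])]
print(len(q),q.min(0),q.max(0)); cv2.imwrite('pics/s1.png',cv2.resize(c[140:400,80:380,::-1],None,fx=2,fy=2))
E
```

```text
t 5.95 pos [555.4 155.2 369. ] psi -94.49 slide [ 0.     -0.0016  0.047 ] roll 0.41 j [ 0.55  0.33 -0.17  0.   -1.07 -0.63] F [-0.7 -0.1 -0.3] w 15.3 58.5
995 [530.86417795 118.81872442 170.18574456] [575.54248327 188.55038071 226.39718877]
```

View pics/s1.png

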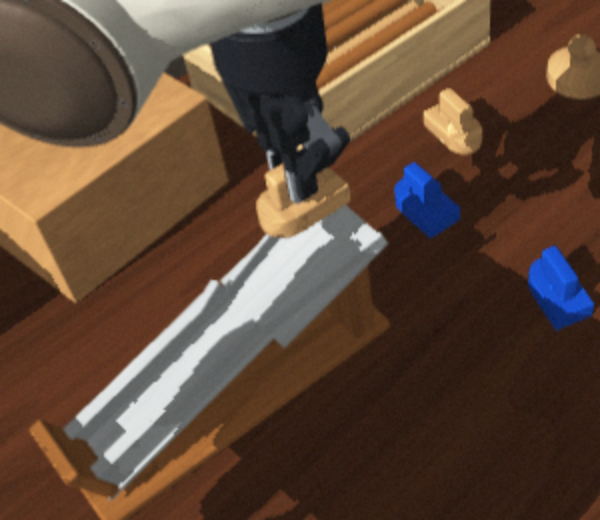

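The back sits over the rail's open end with its round end, at (270,225), pointing downhill. I lower it and let go.

>>> carry_out([
  [0, -0.0015, 0.03],
  [0, -0.0015, 0.045],
  [0, -0.0015, 0.048],
  [0, -0.0015, 0.048],
  [0, -0.0015, 0.048],
], roll=[0, 0, 0, 0, 0], claw=[0, 0, 0, 0, 0])

```text
clock: 6.68
position: [557.4, 155.5, 322.1]
ee_rot: [-0.679, 0.734, -0.0, 0.001]
contact_force: [-0.4, 0.5, -0.6]
gripper_width: 15.3
grasp_force: 58.7
```

>>> carry_out([
  [0, 0, 0],
  [0, 0, 0],
  [0, 0, 0],
  [0, 0, 0],
  [0, 0, 0],
  [0, 0, 0],
], roll=[0, 0, 0, 0, 0, 0], claw=[0.022, 0.022, 0.022, 0.026, 0.03, 0.03])

```text
clock: 7.42
position: [557.2, 155.4, 321.2]
ee_rot: [-0.679, 0.734, 0.0, 0.0]
contact_force: [-0.3, -0.0, 0.5]
gripper_width: 30.1
grasp_force: 0.0
```

```bash
python3 go.py 557 155 322 -94.9; python3 - <<'E'
from h import *
p=get_image('side'); c=p['img']; cv2.imwrite('pics/s2.png',cv2.resize(c[140:400,80:380,::-1],None,fx=2,fy=2))
E
```

```text
t 7.425 pos [557.2 155.4 321.2] psi -94.49 slide [ 0.0005  0.0001 -0.0008] roll 0.41 j [ 0.55  0.38 -0.23 -0.   -0.97 -0.63] F [-0.3 -0.   0.5] w 30.1 0.0
```

View pics/s2.png

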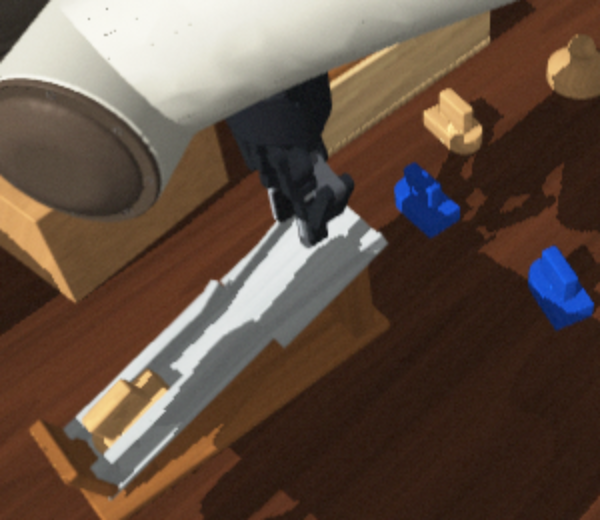

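The first back slid down into the covered part, at crop (120,410), close to the stop. Now for B. I check how near the box is while I raise the arm.

>>> carry_out([
  [0, 0, -0.04],
  [0, 0, -0.08],
  [0, 0, -0.08],
  [0, 0, -0.08],
  [0, 0, -0.08],
  [0, 0, -0.08],
  [0, 0, -0.08],
  [0, 0, -0.08],
], roll=[0, -10, -21, -31, -42, -52, -63, -74], claw=[0.04, 0.04, 0.04, 0.04, 0.04, 0.04, 0.04, 0.04])

```text
clock: 8.48
position: [557.1, 155.4, 401.2]
ee_rot: [0.984, -0.179, -0.0, 0.0]
contact_force: [0.9, 0.0, 0.2]
gripper_width: 40.2
grasp_force: 0.0
```

```bash
python3 go.py 641.2 -122.4 270 -10.7; python3 - <<'E'
from h import *
d=np.load('cl.npz'); c=np.array([641.2,-122.4]); ya=np.radians(169.3); u=np.array([np.cos(ya),np.sin(ya)])
for n in 'ab':
    w=d[n]; q=w[:,:2]-c; l=q@u; t=q@[-u[1],u[0]]
    m=(w[:,2]>30)&(abs(l)<100)&(abs(t)<80)&~((abs(l)<38)&(abs(t)<23)); print(n,m.sum())
    for i in range(-100,100,20):
        k=m&(l>=i)&(l<i+20)
        if k.any(): print(i,k.sum(),'t',t[k].min().round(),t[k].max().round(),'z',w[k,2].max().round())
E
```

```text
t 8.475 pos [557.1 155.4 401.2] psi -20.66 slide [0.1767 0.2303 0.1312] roll -9.96 j [ 0.55  0.31 -0.12 -0.   -1.15  0.66] F [0.9 0.  0.2] w 40.2 0.0
a 1294
-100 913 t -79.0 80.0 z 94.0
-80 381 t -80.0 -2.0 z 95.0
b 1230
-100 587 t -32.0 80.0 z 92.0
-80 643 t -80.0 17.0 z 92.0
```

>>> carry_out([
  [0.035, 0.046, 0],
  [0.07, 0.092, 0.02],
  [0.106, 0.138, 0.05],
  [0.141, 0.184, 0.09],
  [0.1767, 0.2303, 0.131],
  [0.1767, 0.2303, 0.131],
  [0.1767, 0.2303, 0.131],
], roll=[-10, -10, -10, -10, -10, -10, -10], claw=[0.04, 0.04, 0.04, 0.04, 0.04, 0.04, 0.04])

```text
clock: 9.35
position: [639.5, -123.7, 269.2]
ee_rot: [0.995, -0.097, -0.001, 0.0]
contact_force: [-0.5, 1.4, 0.7]
gripper_width: 40.1
grasp_force: 0.0
```

```bash
python3 go.py 641.2 -122.4 199 -10.7
```

```text
t 9.35 pos [ 639.5 -123.7  269.2] psi -11.11 slide [ 0.0015 -0.0016  0.0702] roll -0.41 j [ 0.06  0.54 -0.09  0.   -0.94  1.32] F [-0.5  1.4  0.7] w 40.1 0.0
```

>>> carry_out([
  [0.0015, -0.0015, 0.03],
  [0.0015, -0.0015, 0.055],
  [0.0015, -0.0015, 0.07],
  [0.0015, -0.0015, 0.07],
  [0.0015, -0.0015, 0.07],
  [0.0015, -0.0015, 0.07],
  [0.0015, -0.0015, 0.07],
  [0.0015, -0.0015, 0.07],
], roll=[-0.4, -0.4, -0.4, -0.4, -0.4, -0.4, -0.4, -0.4], claw=[0.04, 0.04, 0.04, 0.04, 0, 0, 0, 0])

```text
clock: 10.35
position: [641.9, -121.6, 201.8]
ee_rot: [0.996, -0.092, 0.001, -0.0]
contact_force: [-0.9, 2.2, 6.1]
gripper_width: 14.6
grasp_force: 60.5
```

>>> carry_out([
  [0, 0, -0.05],
  [0, 0, -0.1],
  [0, 0, -0.16],
  [0, 0, -0.2],
  [0, 0, -0.2],
  [0, 0, -0.2],
  [0, 0, -0.2],
  [0, 0, -0.2],
], roll=[0, 10, 20, 30, 40, 50, 60, 70], claw=[0, 0, 0, 0, 0, 0, 0, 0])

```text
clock: 11.35
position: [641.0, -121.9, 399.7]
ee_rot: [0.761, -0.649, -0.0, 0.0]
contact_force: [0.5, -0.5, -1.0]
gripper_width: 14.7
grasp_force: 59.6
```

```bash
python3 go.py 557 155 370 -94.9
```

```text
t 11.35 pos [ 641.  -121.9  399.7] psi -80.97 slide [-0.2867  0.0395  0.0299] roll 13.93 j [ 0.06  0.44  0.07 -0.   -1.21  0.1 ] F [ 0.5 -0.5 -1. ] w 14.7 59.6
```

>>> carry_out([
  [-0.05, 0.007, 0],
  [-0.1, 0.014, 0],
  [-0.15, 0.02, 0],
  [-0.2, 0.027, 0],
  [-0.25, 0.034, 0.01],
  [-0.2867, 0.0395, 0.03],
  [-0.2867, 0.0395, 0.03],
  [-0.2867, 0.0395, 0.03],
], roll=[7, 14, 14, 14, 14, 14, 14, 14], claw=[0, 0, 0, 0, 0, 0, 0, 0])

```text
clock: 12.35
position: [555.7, 154.4, 370.4]
ee_rot: [-0.678, 0.735, -0.0, -0.0]
contact_force: [-0.1, -0.1, -0.1]
gripper_width: 14.7
grasp_force: 59.6
```

```bash
python3 go.py 557 155 324 -94.9; python3 - <<'E'
from h import *
p=get_image('side'); w=cloud(p,W(p)); c=p['img']; q=w[(abs(w[...,0]-557)<60)&(abs(w[...,1]-155)<60)&(w[...,2]>160)&(w[...,2]<235)&(c[...,0]>1.25*c[...,2])]
print(len(q),q.min(0),q.max(0)); cv2.imwrite('pics/s3.png',cv2.resize(c[140:400,80:380,::-1],None,fx=2,fy=2))
E
```

```text
t 12.35 pos [555.7 154.4 370.4] psi -94.6 slide [-0.0008 -0.0012  0.0464] roll 0.3 j [ 0.55  0.33 -0.17  0.   -1.08 -0.63] F [-0.1 -0.1 -0.1] w 14.7 59.6
1027 [531.15423132 120.13502911 168.14457255] [575.00038804 189.57770239 227.31358648]
```

View pics/s3.png

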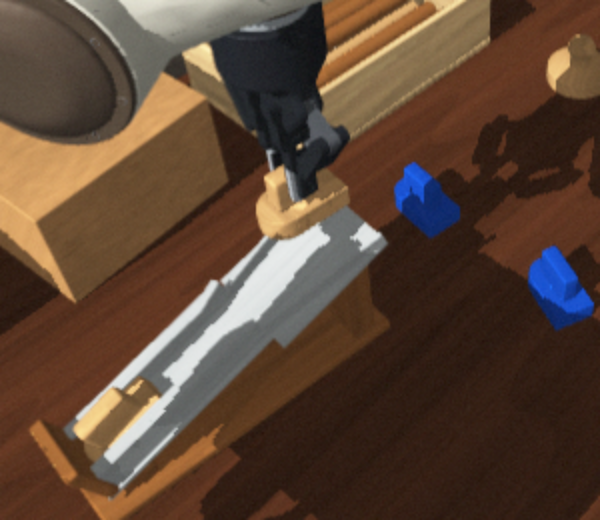

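The first back now rests at the stop, at crop (115,420). B hangs over the loading point with its round end downhill, the same as before.

>>> carry_out([
  [0, -0.0015, 0.03],
  [0, -0.0015, 0.044],
  [0, -0.0015, 0.047],
  [0, -0.0015, 0.047],
  [0, -0.0015, 0.047],
], roll=[0, 0, 0, 0, 0], claw=[0, 0, 0, 0, 0])

```text
clock: 13.02
position: [557.2, 154.5, 323.8]
ee_rot: [-0.678, 0.735, -0.0, 0.0]
contact_force: [1.2, -0.3, -1.3]
gripper_width: 15.0
grasp_force: 59.8
```

>>> carry_out([
  [0, 0, 0],
  [0, 0, 0],
  [0, 0, 0],
  [0, 0, 0],
  [0, 0, 0],
  [0, 0, 0],
  [0, 0, 0],
  [0, 0, 0],
], roll=[0, 0, 0, 0, 0, 0, 0, 0], claw=[0.022, 0.022, 0.022, 0.026, 0.03, 0.03, 0.03, 0.03])

```text
clock: 14.02
position: [557.0, 154.6, 323.2]
ee_rot: [-0.678, 0.735, 0.0, 0.0]
contact_force: [-0.7, 1.2, 0.5]
gripper_width: 30.2
grasp_force: 0.0
```

>>> carry_out([
  [0, 0, -0.04],
  [0, 0, -0.09],
  [0, 0, -0.12],
  [0, 0, -0.12],
  [0, 0, -0.12],
  [0, 0, -0.12],
], roll=[0, 0, 0, 0, 0, 0], claw=[0.03, 0.03, 0.03, 0.03, 0.03, 0.03])

```text
clock: 14.78
position: [556.9, 154.5, 441.7]
ee_rot: [-0.678, 0.735, 0.0, -0.001]
contact_force: [0.5, -0.0, -1.9]
gripper_width: 30.1
grasp_force: 0.0
```

```bash
python3 - <<'E'
from h import *
p=get_image('side'); w=cloud(p,W(p)); c=p['img']; cv2.imwrite('pics/s4.png',cv2.resize(c[200:400,80:300,::-1],None,fx=2.7,fy=2.7))
# along-rail positions of wood in slot/top
a=np.radians(85.1); l=(w[...,0]-557.2)*np.cos(a)+(w[...,1]-157)*np.sin(a); t=-(w[...,0]-557.2)*np.sin(a)+(w[...,1]-157)*np.cos(a)
s=l*np.cos(np.radians(20))-(w[...,2]-107)*np.sin(np.radians(20)); h=l*np.sin(np.radians(20))+(w[...,2]-107)*np.cos(np.radians(20))
m=(abs(t)<12)&(h>40)&(h<60)&(s>-80)&(s<224); print(np.histogram(s[m],bins=np.arange(-80,230,8)))
E
```

```text
(array([ 0,  0,  0,  0,  0,  0,  0,  0,  0,  0,  0,  0,  0,  0,  0,  0,  0,
        0,  0,  0,  0,  0, 34, 60, 63, 62, 63, 58,  0,  0,  0, 58, 65, 68,
       71, 67, 50,  0]), array([-80, -72, -64, -56, -48, -40, -32, -24, -16,  -8,   0,   8,  16,
        24,  32,  40,  48,  56,  64,  72,  80,  88,  96, 104, 112, 120,
       128, 136, 144, 152, 160, 168, 176, 184, 192, 200, 208, 216, 224]))
```

View pics/s4.png

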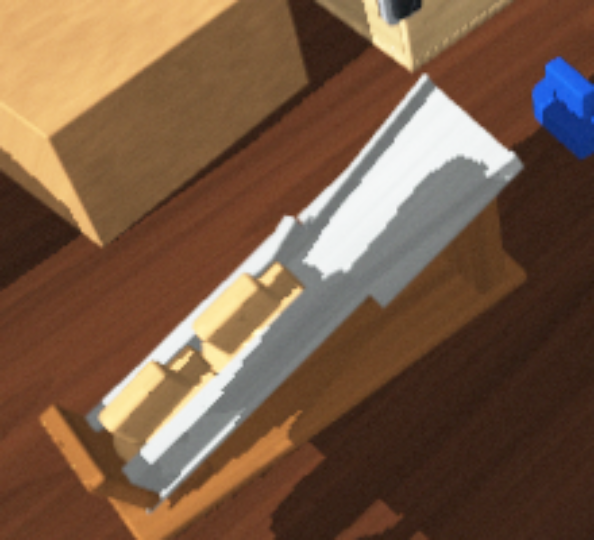

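Both backs are seated. The rib centres are at about 191 and 121 mm along the rail, so they are 70 mm apart and touching, and the first is against the stop.

```bash
python3 -c "from bench import job_done; print(job_done())"
```

```text
the job is handed in; nothing more can be done
None
```

Both small brush backs are in the rail, round ends downhill, the first against the stop and the second against the first; the job was handed in at about 15 s, but no verdict came back.

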